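# Clamp the snap press down and hold its lever ready for the pin

## Robot

A 7-joint arm with a two-finger parallel gripper is mounted at the origin on the work surface. World frame = base frame: x ahead of the robot, y to its left, z up, the work surface at z = 0. Lengths are in m, angles in rad, forces in N, time in s.
With the tool pointing down it reaches from about 0.35 to 0.9 m from the base axis. Payload 8.1 kg.
Tool frame: the origin (TCP) lies between the finger pads; the fingertips stand ahead of it and the grasp point (between the pads) is the TCP (arm.nose_length is the z of the fingertips in the tool frame, in m); z points along the fingers, y is the line along which they close (so a half turn about z gives the same grasp; the last joint's range is limited). The gripper opens to 92 mm and grips with 3 to 60 N. Pads are 19 mm wide; open, the fingers measure 130 mm over their backs; the gripper's body (75 mm by 190 mm) begins 47 mm behind the grasp point.
Start: joints at [-1.382, 0.434, 0.025, 1.573, -0.012, 1.134, -0.075], TCP at [0.18, 0.599, 0.246] pointing down, gripper open.
Joint ranges: [-2.62, 2.62], [-0.44, 2.09], [-1.27, 1.32], [0.08, 2.57], [-1.32, 4.46], [0.12, 2], [-2.74, 2.74]. Speed limits (rad/s): [2.22, 2.22, 3.01, 3.01, 3.14, 3.14, 3.14].

## Interface

Orientations are given as a rotation vector (axis times angle).
In Python, from cell import sensors, optics, arm gives the robot as it stands.
- The arm moves only by the tool arm_command, never from a script. Its argument "deltas" is one flat list of numbers, 7 for each row, row after row: the turn, a rotation vector about the world's x, y, z as a fraction of full scale, then the shift along the world's x, y, z as a fraction of full scale, then the finger opening in mm, from 0 to 91.8. In form: [wx, wy, wz, dx, dy, dz, fingers, wx, wy, wz, dx, dy, dz, fingers, ...]. A call has 1 to 20 rows; each row is the pose to reach, as a shift and turn from the pose commanded when the call began; what a row does not reach only later rows make up. Full scale, the value 1, is 1 m for a shift and 90 degrees for a turn. A row lasts 1/10 s, in which the tool goes at most 50 mm and 8.59 degrees, less where a joint would pass 70% of its speed; a pose out of reach is approached as far as the arm can. A call with a number of a shift or a turn outside -1 to 1 is refused whole. A call with a gripper value outside its range is refused whole. The fingers move at their own pace and stop on an object; "force" is the grip in N (left out, the last holds). Time passes only in rows, so rows that repeat a pose let the fingers close. It gives the time, the measured TCP pose, the force, the opening and the grip force at its end, in the units of the state.
- sensors.observe(): the state, without advancing time (a new reading comes with each control period).
- optics.get_image(name): name is "side" or "top"; returns the picture (420x560x3 uint8, blue, green, red); there is no depth.
- optics.calibration(name): a dict with "camera_matrix" (3x3 intrinsics, pixels), "D" ([k1, k2, p1, p2, k3] as OpenCV has them; the pictures are not rectified), "rvec" (rotation vector, rad) and "tvec" (3), from world to camera coordinates, as OpenCV has them. Camera axes: x right, y down, z forward; pixel columns grow to the right and rows downward; lengths in m; the calibration is good to about 2 mm. A picture is of the moment at which its call begins. calibration takes no time and is no camera call.
- arm.sign_off(): hands the job in; it is judged then, once.
The state is a dict: "clock": time; "joints": joint angles; "dq": joint speeds; "joint_efforts": joint torques, N m; "position": TCP position; "ee_rot": TCP orientation; "force": force on the tool from outside, world axes, zero at the start; "ft_torque": the same for the moment, N m; "width": opening from 0.0 (shut) to 1.0 (fully open); "gripper_force": force on a finger pad.
Only numpy, scipy, OpenCV 4.12 (cv2) and the standard library are available. Lean on these libraries where they do the work, as an engineer would, in place of code of your own. Each camera call takes 0.05 s, during which the arm holds its last target. There are 200 camera calls.

## Task

The green hand press has been set on its bench board: first push the red handle of the hold-down clamp fully down so that the press foot is clamped. Then pick up the press's steel lever by its balance point on the bar and hold it level a couple of centimetres above the top of the press, the boss straight over the slot between the two clevis cheeks, the lever in line with the slot and its black ball pointing out to the throat (front) side, without touching the press. Finish while still holding it there, steady, so that I can guide it down and put the pivot pin in; do not shove the press or disturb the jar, spool, dish and shears.

Things in the scene. Friction and masses are not known exactly. Their poses are not given: they have to be found in the camera images.
- clamp (a joint): angle of the clamp's handle, rad: 0 = fully down, handle level, press foot clamped; up to 1.1 = handle raised, clamp open. The handle stays where it is left (hinge friction about 0.15 N m, no spring) and has a firm stop at 0. The hold-down arm on the press side follows it.
- clamp_hinge (a point): fixed point on the board: the hinge of the clamp's handle, 48 mm above the bench. The hinge axis runs along its x axis (the press's front-back direction); the handle reaches from here 122 mm towards +y of this frame (away from the press) and rises as the joint grows.
- clamp_handle (a point): point in the middle of the red round handle grip (21 mm thick at most, 82 mm long, red from 40 to 122 mm from the hinge), 75 mm from the hinge; it swings with the handle. When fully down it lies 48 mm above the bench, beside the press.
- press: the green cast hand press for snap fasteners, 3.8 kg, standing loose on an 18 mm plywood board between low battens: foot 170 mm (x) by 110 mm (y) by 14 mm, C frame with the throat open to its -x (front), highest part the clevis, 205 mm above the foot's underside. Origin: centre of the foot's underside; x points from the front (throat) to the back, z up.
- press_slot (a point): centre of the open slot between the two clevis cheeks at the very top of the press, level with the tops of the cheeks (223 mm above the bench). The slot is 26 mm wide, the cheeks 36 mm long and 9 mm thick; the slot runs along this frame's x axis, which points to the back of the press (the throat side is -x).
- lever_balance (a point): balance point of the loose steel lever (0.6 to 0.85 kg, 300 mm long, lying the way up it is used): middle of its flat bar, 24 mm above the lever's underside. Bar 12 mm wide, 20 mm high, 210 mm long; grip it across from above. x points along the bar from the black ball (40 mm thick, centre 179 mm behind here) to the boss, z up.
- lever_boss (a point): centre of the lever's boss (cross hole for the pivot pin), 22 mm above the lever's underside, 81 mm in +x from the balance point; same axes. The boss end is 22 mm wide and 44 mm high, and its block reaches 34 mm from here towards the bar.
- jar: bystander: glass jar with a steel lid, 54 mm wide, 68 mm tall; origin at the centre of its underside. Leave alone.
- spool: bystander: red thread spool, 34 mm wide, 56 mm tall, upright; origin at the centre of its underside. Leave alone.
- dish: bystander: blue dish, 92 mm wide, 26 mm tall, with the steel pivot pin lying in it; origin at the centre of its underside. Leave alone.
- shears: bystander: dressmaker's shears lying flat, about 230 mm long, 80 mm wide, 10 mm high; origin at their pivot screw, blades to +x. Leave alone.
There are look-alikes about, which are no part of the job. Several things have the shape of the press; the one meant has the colours described above.

How it is judged:
By the outcome, as a careful person would: the job done as asked, in the order asked, and still so for the second after the job is handed in, while the arm keeps its last pose, push and grip.
It also fails if it takes over 56 s, if anything falls off the work surface, if the arm or the gripper's body presses on something with over 40 N, if the wrist force passes 120 N, or if a joint passes its speed limit or range.

## Working session

There is one attempt and no reset: what is moved stays moved. The work goes in short steps, Python scripts to look and compute and a tool call to move; the robot and the scene stay as the last step left them, time stands still between calls to the robot, and variables do not carry over. Pictures are saved under pics/ and viewed, at most 10 in all, crops included, and the job is handed in when it is done.

Besides the shell and the picture viewer there is one more tool, called after "Request:" as name(argument=value, ...) on one line, values as JSON. arm_command: Moves the arm, as the interface text tells. Its arguments: {"type":"object","properties":{"deltas":{"type":"array","items":{"type":"number"}},"force":{"type":"number"}},"required":["deltas"]}

```bash
mkdir -p pics
cat > h.py <<'E'
import numpy as np, cv2
from cell import sensors, optics, arm
def cal(n):
    c=optics.calibration(n); return np.array(c["camera_matrix"],float),np.array(c["D"],float),np.array(c["rvec"],float),np.array(c["tvec"],float)
def ray(n,uv):
    K,D,r,t=cal(n); R=cv2.Rodrigues(r)[0]
    p=cv2.undistortPoints(np.array(uv,float).reshape(-1,1,2),K,D).reshape(-1,2)
    d=np.c_[p,np.ones(len(p))]@R
    return -R.T@t.ravel(), d/np.linalg.norm(d,axis=1)[:,None]
def plane(n,uv,z):
    o,d=ray(n,uv); return o+d*((z-o[2])/d[:,2])[:,None]
def tri(uvA,uvB):
    o1,d1=ray("top",[uvA]);o2,d2=ray("side",[uvB]);d1=d1[0];d2=d2[0]
    s=np.linalg.lstsq(np.c_[d1,-d2],o2-o1,rcond=None)[0]
    a=o1+s[0]*d1;b=o2+s[1]*d2; return (a+b)/2,np.linalg.norm(a-b)
def proj(n,P):
    K,D,r,t=cal(n); return cv2.projectPoints(np.array(P,float).reshape(-1,1,3),r,t,K,D)[0].reshape(-1,2)
E
python3 - <<'E'
from h import *
for n in("top","side"):
    i=optics.get_image(n); cv2.imwrite(f"pics/{n}0.png",i)
    K,D,r,t=cal(n); print(n,K[0,0],(-cv2.Rodrigues(r)[0].T@t.ravel()).round(3))
s=sensors.observe();print({k:np.round(v,3) for k,v in s.items()});print(arm.nose_length)
E
```

```text
top 474.76602391842584 [ 0.481 -0.042  1.363]
side 546.6629664532835 [0.239 0.792 1.132]
{'clock': np.float64(0.1), 'joints': array([-1.382,  0.435,  0.025,  1.574, -0.012,  1.134, -0.075]), 'dq': array([-0.   , -0.001, -0.001, -0.003, -0.   , -0.   ,  0.001]), 'joint_efforts': array([ 3.0000e-03, -6.6912e+01,  9.8800e-01, -3.1514e+01, -6.1000e-02,
        3.7000e-02,  0.0000e+00]), 'position': array([0.18 , 0.598, 0.245]), 'ee_rot': array([-4.570e-01, -3.108e+00,  2.000e-03]), 'force': array([ 0.337, -0.641, -0.537]), 'ft_torque': array([-0.05 ,  0.023,  0.039]), 'gripper_force': np.float64(0.0), 'width': np.float64(1.0)}
0.019
```

View pics/top0.png

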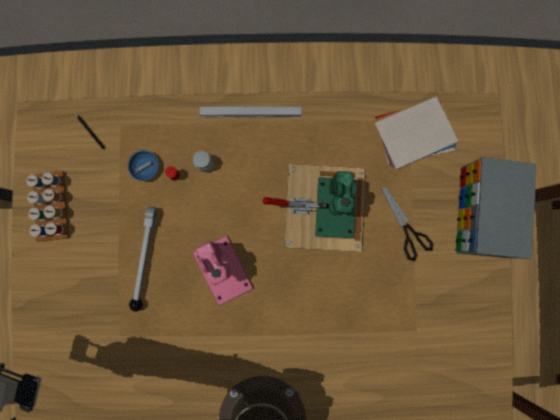

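View pics/side0.png

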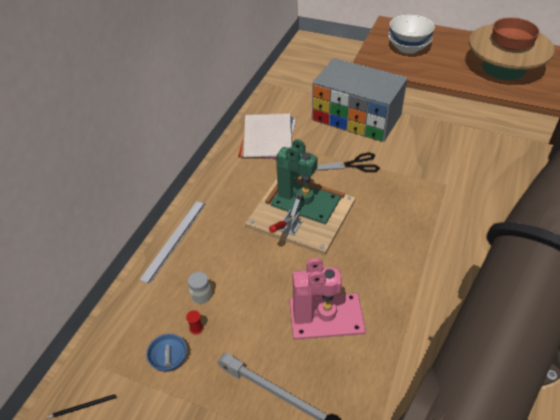

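The top view shows the green press at (340,205) on its board, with the red clamp handle at (275,202). The lever runs from its boss at (151,213) to its ball at (136,305). Look-alikes are the pink press (222,270), the red spool (172,173, could pass for the red handle), the grey strip (250,111, could pass for the lever) and the pen (92,132). By the description I choose the green press, the red handle on its board and the lever with the black ball. Next is a close crop to check this.

Run:
```python
from h import *
t=cv2.imread("pics/top0.png");s=cv2.imread("pics/side0.png")
a=cv2.resize(t[155:255,255:375],None,fx=3.3,fy=3.3,interpolation=cv2.INTER_CUBIC)
b=cv2.resize(s[135:255,240:360],None,fx=3.3,fy=3.3,interpolation=cv2.INTER_CUBIC)
h=max(a.shape[0],b.shape[0]);f=lambda i:cv2.copyMakeBorder(i,0,h-i.shape[0],0,0,cv2.BORDER_CONSTANT)
g=np.hstack([f(a),f(b)]);g=np.clip(g*1.6,0,255).astype(np.uint8);print(g.shape);cv2.imwrite("pics/crop1.png",g)
# red handle & green
for n,i in(("top",t),("side",s)):
    hsv=cv2.cvtColor(i,cv2.COLOR_BGR2HSV)
    m=cv2.inRange(hsv,(0,170,60),(8,255,255))|cv2.inRange(hsv,(172,170,60),(180,255,255))
    k,l,st,c=cv2.connectedComponentsWithStats(m)
    print(n,[(st[j].tolist(),c[j].round(1).tolist()) for j in range(1,k) if st[j,4]>25])
# lever mask in top
hsv=cv2.cvtColor(t,cv2.COLOR_BGR2HSV)
m=cv2.inRange(hsv,(0,0,95),(180,60,255)); m[:, :120]=0;m[:,175:]=0;m[:200]=0;m[320:]=0
print(cv2.minAreaRect(cv2.findNonZero(m)))
mb=cv2.inRange(hsv,(0,0,0),(180,255,45));mb[:, :125]=0;mb[:,150:]=0;mb[:290]=0;mb[320:]=0
k,l,st,c=cv2.connectedComponentsWithStats(mb);print(st[1:],c[1:])
print(plane("top",[(151,213),(136,304)],.022).round(3),plane("top",[(317,177),(317,238),(356,238)],.032).round(3))
```

```text
(396, 792, 3)
top [([375, 113, 16, 6, 31], [381.8, 115.3]), ([165, 166, 13, 14, 122], [170.8, 172.2]), ([460, 167, 6, 20, 83], [463.0, 176.6]), ([263, 197, 25, 10, 152], [274.8, 201.3])]
side [([314, 110, 14, 13, 131], [320.6, 116.0]), ([270, 222, 15, 10, 85], [276.8, 226.2]), ([186, 311, 17, 23, 274], [194.4, 321.8])]
((142.95999145507812, 253.77999877929688), (7.778174877166748, 91.782470703125), 8.130102157592773)
[[130 297  14  14 128]] [[136.3828125 304.515625 ]]
[[0.593 0.307 0.022]
 [0.335 0.351 0.022]] [[ 0.686 -0.168  0.032]
 [ 0.514 -0.164  0.032]
 [ 0.511 -0.274  0.032]]
```

View pics/crop1.png

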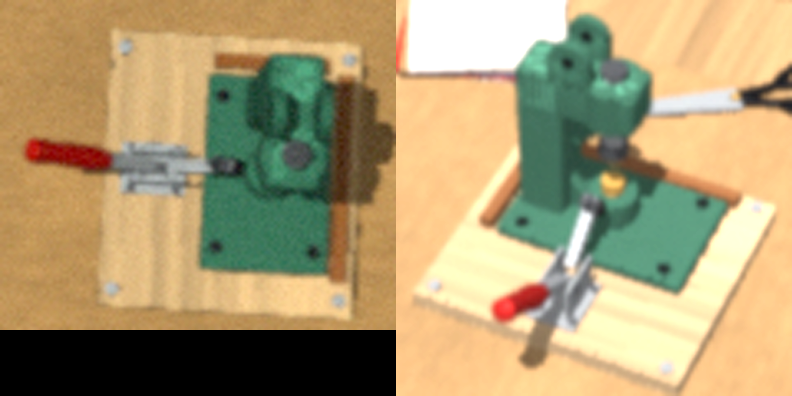

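The crop confirms the green press. Its throat faces the robot (-x), the clevis is at the back, and the red handle is raised on the +y side. Next I measure the handle angle, the slot and the lever.

Run:
```python
from h import *
t=cv2.imread("pics/top0.png");s=cv2.imread("pics/side0.png")
def red(i,box):
    hsv=cv2.cvtColor(i,cv2.COLOR_BGR2HSV)
    m=cv2.inRange(hsv,(0,150,40),(8,255,255))|cv2.inRange(hsv,(172,150,40),(180,255,255))
    z=np.zeros_like(m);x0,x1,y0,y1=box;z[y0:y1,x0:x1]=m[y0:y1,x0:x1]
    p=cv2.findNonZero(z).reshape(-1,2).astype(float);c=p.mean(0);v=np.linalg.svd(p-c,full_matrices=False)[2][0];q=(p-c)@v
    return c,sorted([c+v*(q.min()-.3),c+v*(q.max()+.3)],key=lambda a:a[0])
ct,et=red(t,(255,292,190,215));cs,es=red(s,(262,292,212,240))
print(et,es)
for a,b in((ct,cs),(et[0],es[0]),(et[1],es[1])): P,e=tri(a,b);print(P.round(4),round(e,4))
# green foot fit top: lower-left visible edges
hsv=cv2.cvtColor(t,cv2.COLOR_BGR2HSV);g=cv2.inRange(hsv,(65,80,20),(95,255,255));g[:, :310]=0;g[:,362:]=0;g[:172]=0;g[245:]=0
xs=[(np.argmax(g[y]>0)-.5,y) for y in list(range(182,194))+list(range(214,234))]
L=np.array(xs);print("left edge",np.polyfit(L[:,1],L[:,0],1),np.round(plane("top",[L[0],L[-1]],.032),3))
ys=np.array([(x,np.nonzero(g[:,x])[0].max()+.5) for x in range(321,350)]);f=np.polyfit(ys[:,0],ys[:,1],1);print("front",f,plane("top",[(321,np.polyval(f,321)),(350,np.polyval(f,350))],.032).round(3))
a=cv2.resize(t[160:225,320:372],None,fx=9,fy=9,interpolation=cv2.INTER_CUBIC)
b=cv2.resize(s[135:200,268:303+15],None,fx=6,fy=6,interpolation=cv2.INTER_CUBIC)
b=cv2.copyMakeBorder(b,0,a.shape[0]-b.shape[0],0,0,cv2.BORDER_CONSTANT)
g=np.clip(np.hstack([a,b])*2.2,0,255).astype(np.uint8);print(g.shape);cv2.imwrite("pics/crop2.png",g)
```

```text
[array([262.46993186, 199.53109888]), array([288.25142987, 203.34999674])] [array([268.97712207, 229.66956022]), array([285.01433312, 222.31181522])]
[ 0.6127 -0.0477  0.0937] 0.0007
[ 0.6175 -0.0138  0.1141] 0.0037
[ 0.6071 -0.0842  0.0724] 0.0031
left edge [-5.20516717e-02  3.27993351e+02] [[ 0.672 -0.172  0.032]
 [ 0.528 -0.16   0.032]]
front [5.56650246e-02 2.17507389e+02] [[ 0.521 -0.175  0.032]
 [ 0.515 -0.257  0.032]]
(585, 768, 3)
```

View pics/crop2.png

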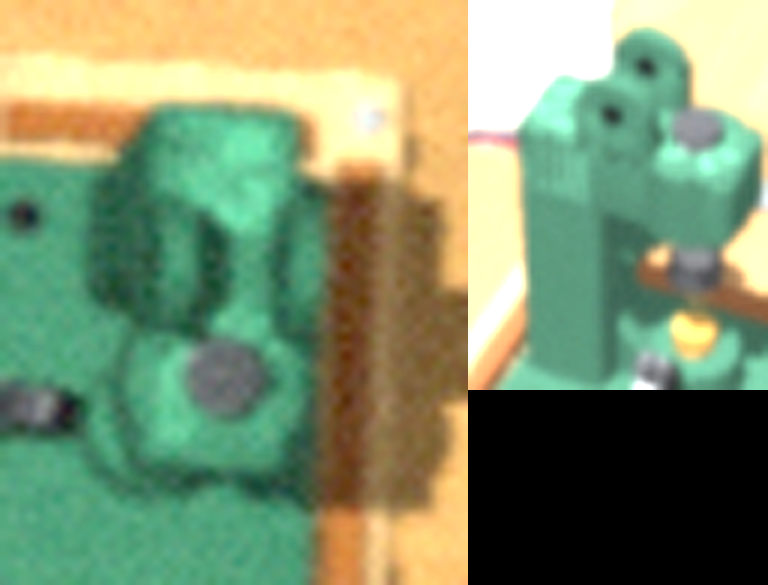

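Run:
```python
from h import *
print(plane("top",[(347.3,188.3)],.223).round(4),plane("side",[(295.2,144.7)],.223).round(4),tri((347.3,188.3),(295.2,144.7)))
# lever: boss/ball centre via top; side checks
s=cv2.imread("pics/side0.png");t=cv2.imread("pics/top0.png")
print(plane("top",[(151.3,209),(150,224)],.044).round(4), plane("top",[(136.2,304.3)],.024).round(4))
hsv=cv2.cvtColor(t,cv2.COLOR_BGR2HSV)
m=cv2.inRange(hsv,(0,0,80),(180,75,255)); m[:, :120]=0;m[:,175:]=0;m[:200]=0;m[320:]=0
rows=[]
for y in range(204,300):
    x=np.nonzero(m[y])[0]
    if len(x): rows.append((y,x.min(),x.max()))
print(rows[::4])
R=np.array([r for r in rows if 232<=r[0]<=290]);c=np.polyfit(R[:,0],(R[:,1]+R[:,2])/2,1)
print(plane("top",[(np.polyval(c,y),y) for y in(232,290)],.034).round(4))
a=cv2.resize(t[195:320,115:175],None,fx=4,fy=4,interpolation=cv2.INTER_CUBIC);cv2.imwrite("pics/lev.png",np.clip(a*1.8,0,255))
```

```text
[[ 0.628  -0.2233  0.223 ]] [[ 0.6267 -0.218   0.223 ]] (array([ 0.62884321, -0.22409482,  0.21752556]), np.float64(0.0003418118923219775))
[[0.6022 0.3007 0.044 ]
 [0.56   0.3042 0.044 ]] [[0.334  0.3503 0.024 ]]
[(207, np.int64(148), np.int64(152)), (211, np.int64(146), np.int64(153)), (215, np.int64(145), np.int64(152)), (219, np.int64(144), np.int64(152)), (223, np.int64(144), np.int64(151)), (227, np.int64(145), np.int64(150)), (231, np.int64(144), np.int64(149)), (235, np.int64(144), np.int64(148)), (239, np.int64(143), np.int64(147)), (243, np.int64(142), np.int64(147)), (247, np.int64(142), np.int64(146)), (251, np.int64(141), np.int64(145)), (255, np.int64(140), np.int64(145)), (259, np.int64(140), np.int64(144)), (263, np.int64(139), np.int64(143)), (267, np.int64(138), np.int64(142)), (271, np.int64(138), np.int64(142)), (275, np.int64(137), np.int64(141)), (279, np.int64(136), np.int64(140)), (283, np.int64(136), np.int64(140)), (287, np.int64(135), np.int64(139)), (291, np.int64(134), np.int64(139)), (295, np.int64(133), np.int64(138)), (299, np.int64(134), np.int64(137))]
[[0.5381 0.3173 0.034 ]
 [0.3752 0.3462 0.034 ]][ WARN:0@0.203] global loadsave.cpp:1063 imwrite_ Unsupported depth image for selected encoder is fallbacked to CV_8U.
```

View pics/lev.png

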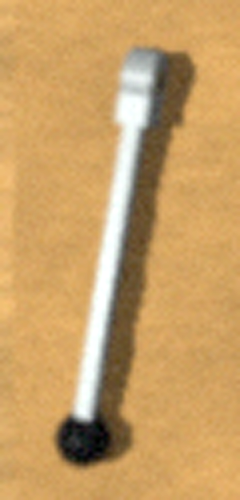

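The crop shows the lever with its boss at the top, around (142,70), and its ball at the bottom, (83,438). Measured values:
- **Lever:** balance point (0.510, 0.322), yaw -10°.
- **Handle:** hinge (0.602, -0.118), angle about 0.53 rad. The red part measures 82 mm, which matches.
- **Slot:** about (0.628, -0.222), press yaw about -4.7°.

I'll do the clamp first, moving above the handle with the fingers shut.

Request:
arm_command(deltas=[0,0,0,0,0,0.05,0,0,0,0.06,0.02,-0.03,0.06,0,0,0,0.12,0.05,-0.07,0.06,0,0,0,0.12,0.08,-0.11,0.06,0,0,0,0.12,0.11,-0.15,0.06,0,0,0,0.12,0.14,-0.19,0.06,0,0,0,0.12,0.17,-0.23,0.06,0,0,0,0.12,0.2,-0.27,0.06,0,0,0,0.12,0.23,-0.31,0.06,0,0,0,0.12,0.26,-0.35,0.06,0,0,0,0.12,0.29,-0.39,0.06,0,0,0,0.12,0.32,-0.43,0.06,0,0,0,0.12,0.34,-0.47,0.06,0,0,0,0.12,0.36,-0.51,0.06,0,0,0,0.12,0.38,-0.55,0.06,0,0,0,0.12,0.4,-0.58,0.06,0,0,0,0.12,0.42,-0.61,0.06,0,0,0,0.12,0.434,-0.629,0.06,0,0,0,0.12,0.434,-0.629,0.06,0,0,0,0.12,0.434,-0.629,0.06,0])

```text
clock: 2.1
position: [0.6135, -0.0305, 0.3051]
ee_rot: [-0.164, -3.136, -0.0]
force: [0.5, 0.4, 0.2]
width: 0.001
gripper_force: 0.0
```

Request:
arm_command(deltas=[0,0,0,0,0,-0.04,0,0,0,0,0,0,-0.08,0,0,0,0,0,0,-0.12,0,0,0,0,0,0,-0.14,0,0,0,0,0,0,-0.15,0,0,0,0,0,0,-0.16,0,0,0,0,0,0,-0.167,0,0,0,0,0,0,-0.174,0,0,0,0,0,0,-0.181,0,0,0,0,0,0,-0.188,0,0,0,0,0,0,-0.195,0,0,0,0,0,0,-0.2,0,0,0,0,0,0,-0.205,0,0,0,0,0,0,-0.21,0,0,0,0,0,0,-0.215,0,0,0,0,0,0,-0.22,0,0,0,0,0,0,-0.224,0,0,0,0,0,0,-0.224,0])

```text
clock: 3.9
position: [0.6134, -0.0305, 0.081]
ee_rot: [-0.162, -3.136, 0.0]
force: [-0.7, -0.1, -0.7]
width: 0.004
gripper_force: 0.0
```

Request:
arm_command(deltas=[0,0,0,0,0,-0.002,0,0,0,0,0,0,-0.004,0,0,0,0,0,0,-0.006,0,0,0,0,0,0,-0.006,0])

```text
clock: 4.3
position: [0.614, -0.0304, 0.0766]
ee_rot: [0.162, 3.137, 0.001]
force: [-3.5, 0.3, 9.6]
width: 0.003
gripper_force: 5.1
```

Run:
```python
from h import *
t=optics.get_image("top");s=optics.get_image("side")
a=cv2.resize(t[155:255,245:375],None,fx=3,fy=3,interpolation=cv2.INTER_CUBIC)
b=cv2.resize(s[135:265,240:370],None,fx=3,fy=3,interpolation=cv2.INTER_CUBIC)
h=max(a.shape[0],b.shape[0]);f=lambda i:cv2.copyMakeBorder(i,0,h-i.shape[0],0,0,cv2.BORDER_CONSTANT)
cv2.imwrite("pics/crop3.png",np.clip(np.hstack([f(a),f(b)])*1.6,0,255).astype(np.uint8))
```

```text
(no output)
```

View pics/crop3.png

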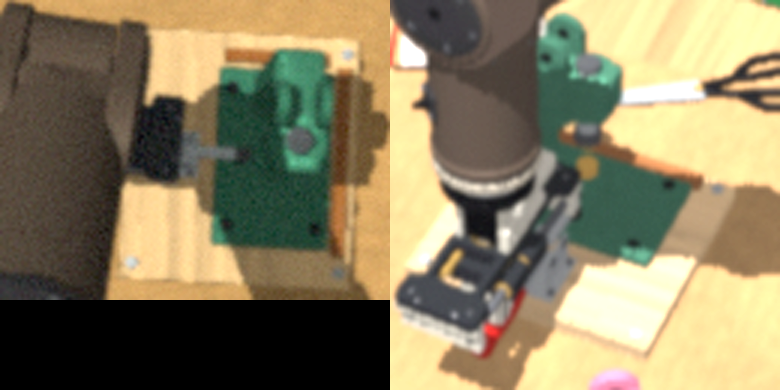

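The fingers are on the red handle at the height where it lies level, pushing back with about 10 N. I'll press a little more, then lift.

Request:
arm_command(deltas=[0,0,0,0,0,-0.002,0,0,0,0,0,0,-0.003,0,0,0,0,0,0,-0.003,0])

```text
clock: 4.7
position: [0.6142, -0.0304, 0.0759]
ee_rot: [0.163, 3.136, 0.002]
force: [-12.0, 1.5, 34.4]
width: 0.002
gripper_force: 17.0
```

Request:
arm_command(deltas=[0,0,0,0,0,0.01,0,0,0,0,0,0,0.04,0,0,0,0,0,0,0.08,0,0,0,0,0,0,0.12,0,0,0,0,0,0.02,0.16,0,0,0,0,0,0.05,0.2,0,0,0,0,-0.01,0.09,0.23,92,0,0,0,-0.03,0.13,0.23,91,0,0,0,-0.05,0.17,0.23,91,0,0,0,-0.06,0.21,0.23,91,0,0,0,-0.07,0.25,0.23,91,0,0,0,-0.08,0.29,0.23,91,0,0,0,-0.09,0.32,0.23,91,0,0,0,-0.1,0.34,0.23,91,0,0,0,-0.104,0.352,0.23,91,0,0,0,-0.104,0.352,0.23,91])

```text
clock: 6.3
position: [0.5091, 0.3231, 0.3025]
ee_rot: [-0.158, -3.137, -0.001]
force: [-0.0, 0.5, -0.1]
width: 0.825
gripper_force: 0.0
```

```bash
cat >> h.py <<'E'
def red(i,box):
    hsv=cv2.cvtColor(i,cv2.COLOR_BGR2HSV)
    m=cv2.inRange(hsv,(0,150,40),(8,255,255))|cv2.inRange(hsv,(172,150,40),(180,255,255))
    z=np.zeros_like(m);x0,x1,y0,y1=box;z[y0:y1,x0:x1]=m[y0:y1,x0:x1]
    p=cv2.findNonZero(z).reshape(-1,2).astype(float);c=p.mean(0);v=np.linalg.svd(p-c,full_matrices=False)[2][0];q=(p-c)@v
    return c,sorted([c+v*(q.min()-.3),c+v*(q.max()+.3)],key=lambda a:a[0])
E
python3 - <<'E'
from h import *
t=optics.get_image("top");s=optics.get_image("side")
ct,et=red(t,(250,300,185,220));cs,es=red(s,(250,300,205,255))
for a,b in((ct,cs),(et[0],es[0]),(et[1],es[1])): P,e=tri(a,b);print(P.round(4),round(e,4))
a=cv2.resize(t[155:255,255:375],None,fx=3,fy=3,interpolation=cv2.INTER_CUBIC)
b=cv2.resize(s[135:265,240:370],None,fx=3,fy=3,interpolation=cv2.INTER_CUBIC)
h=max(a.shape[0],b.shape[0]);f=lambda i:cv2.copyMakeBorder(i,0,h-i.shape[0],0,0,cv2.BORDER_CONSTANT)
cv2.imwrite("pics/crop4.png",np.clip(np.hstack([f(a),f(b)])*1.6,0,255).astype(np.uint8))
E
```

```text
[ 0.6072 -0.0345  0.0704] 0.008
[0.6051 0.0025 0.0915] 0.0142
[ 0.6082 -0.0715  0.0538] 0.0034
```

View pics/crop4.png

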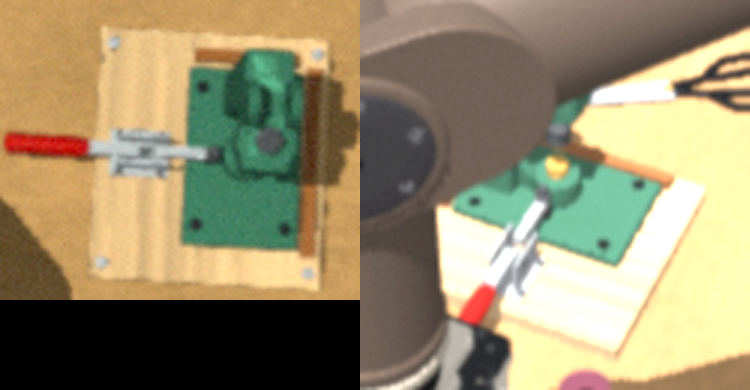

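Request:
arm_command(deltas=[0,0,-0.048,0,-0.001,-0.03,91,0,0,-0.048,0,-0.001,-0.07,91,0,0,-0.048,0,-0.001,-0.11,91,0,0,-0.048,0,-0.001,-0.15,91,0,0,-0.048,0,-0.001,-0.18,91,0,0,-0.048,0,-0.001,-0.2,91,0,0,-0.048,0,-0.001,-0.2,91])

```text
clock: 7.1
position: [0.5093, 0.3175, 0.1002]
ee_rot: [-0.284, -3.126, 0.007]
force: [-0.2, -1.4, 0.9]
width: 0.99
gripper_force: 0.0
```

The clamp handle now looks level, with the hold-down arm on the foot. The arm hides part of the handle in the side view, so I'll verify that later. Next is the descent onto the lever.

Request:
arm_command(deltas=[0,0,0,0,0,0,91,0,0,0,0,0,0,91])

```text
clock: 7.3
position: [0.5112, 0.3203, 0.1044]
ee_rot: [0.282, 3.127, 0.002]
force: [-0.1, 0.2, 0.9]
width: 0.989
gripper_force: 0.0
```

Run:
```python
from h import *
t=optics.get_image("top")
ct,et=red(t,(250,300,185,220));P=plane("top",et,.048);print(P.round(4),np.linalg.norm(P[0]-P[1]))
s=sensors.observe();print(s["position"].round(4),s["ee_rot"].round(3))
cv2.imwrite("pics/t5.png",t)
hsv=cv2.cvtColor(t,cv2.COLOR_BGR2HSV)
mb=cv2.inRange(hsv,(0,0,0),(180,255,45));mb[:, :125]=0;mb[:,150:]=0;mb[:290]=0;mb[320:]=0
print(cv2.connectedComponentsWithStats(mb)[3][1:])
```

```text
[[ 0.6166  0.0062  0.048 ]
 [ 0.6101 -0.0711  0.048 ]] 0.07758171787754309
[0.511  0.3206 0.1044] [2.810e-01 3.127e+00 3.000e-03]
[[136.22131148 304.59836066]
 [127.2        316.6       ]]
```

Request:
arm_command(deltas=[0,0,0,0,0.001,-0.03,91,0,0,0,0,0.001,-0.055,91,0,0,0,0,0.001,-0.07,91,0,0,0,0,0.001,-0.079,91,0,0,0,0,0.001,-0.079,91,0,0,0,0,0.001,-0.079,60,0,0,0,0,0.001,-0.079,40,0,0,0,0,0.001,-0.079,25,0,0,0,0,0.001,-0.079,15,0,0,0,0,0.001,-0.079,5,0,0,0,0,0.001,-0.079,5,0,0,0,0,0.001,-0.079,5,0,0,0,0,0.001,-0.079,5], force=50)

```text
clock: 8.65
position: [0.5098, 0.3216, 0.0237]
ee_rot: [-0.28, -3.129, -0.0]
force: [0.6, -0.1, -0.3]
width: 0.341
gripper_force: 0.0
```

Request:
arm_command(deltas=[0,0,0,0,0,0,0,0,0,0,0,0,0,0,0,0,0,0,0,0,0,0,0,0,0,0,0,0,0,0,0,0,0,0,0], force=55)

```text
clock: 9.15
position: [0.5099, 0.3217, 0.0237]
ee_rot: [0.28, 3.129, 0.0]
force: [0.4, -0.5, -0.4]
width: 0.128
gripper_force: 55.0
```

Request:
arm_command(deltas=[0,0,0,0,0,0.005,0,0,0,0,0,0,0.015,0,0,0,0,0,0,0.03,0,0,0,0,0,0,0.04,0,0,0,0,0,0,0.04,0,0,0,0,0,0,0.04,0,0,0,0,0,0,0.04,0])

```text
clock: 9.85
position: [0.5094, 0.3214, 0.0634]
ee_rot: [-0.28, -3.128, 0.001]
force: [-1.1, -1.0, -8.1]
width: 0.127
gripper_force: 55.0
```

Run:
```python
from h import *
s=sensors.observe();print({k:np.round(s[k],4).tolist() for k in("position","ee_rot","force","ft_torque","width")})
```

```text
{'position': [0.5094, 0.3214, 0.0634], 'ee_rot': [-0.2803, -3.1285, 0.0006], 'force': [-1.0722, -0.9583, -8.05], 'ft_torque': [0.0091, -0.0168, 0.004], 'width': 0.1272}
```

The lever is held with its moment near zero (0.017 N m, about 2 mm off balance). I'll carry it high to above the slot.

Request:
arm_command(deltas=[0,0,0,0,0,0.015,0,0,0,0,0,0,0.04,0,0,0,0,0,0,0.07,0,0,0,0,0,0,0.1,0,0,0,0,0,0,0.13,0,0,0,0,0,0,0.16,0,0,0,0,0,0,0.19,0,0,0,0,0,-0.01,0.22,0,0,0,0,0,-0.03,0.245,0,0,0,0,0,-0.055,0.26,0,0,0,0.01,0,-0.085,0.266,0,0,0,0.02,0.005,-0.115,0.266,0,0,0,0.03,0.01,-0.145,0.266,0,0,0,0.04,0.015,-0.175,0.266,0,0,0,0.05,0.02,-0.205,0.266,0,0,0,0.06,0.025,-0.235,0.266,0,0,0,0.06,0.03,-0.265,0.266,0,0,0,0.06,0.035,-0.29,0.266,0,0,0,0.06,0.037,-0.305,0.266,0,0,0,0.06,0.037,-0.31,0.266,0])

```text
clock: 11.85
position: [0.5464, 0.0089, 0.3303]
ee_rot: [0.139, 3.138, -0.001]
force: [-0.1, -0.7, -8.4]
width: 0.124
gripper_force: 55.0
```

Request:
arm_command(deltas=[0,0,0,0,-0.01,0,0,0,0,0,0,-0.03,0,0,0,0,0,0,-0.055,0,0,0,0,0,0,-0.085,0,0,0,0,0,0,-0.115,0,0,0,0,0,0,-0.145,0,0,0,0,0,0,-0.17,0,0,0,0,0,0,-0.19,0,0,0,0,0,0,-0.205,0,0,0,0,0,0,-0.215,0,0,0,0,0,0,-0.222,0,0,0,0,0,0,-0.227,0,0,0,0,0,0,-0.227,0,0,0,0,0,0,-0.227,0,0,0,0,0,0,-0.227,0])

```text
schema error: expected a multiple of 7 numbers
```

Run:
```python
from h import *
t=optics.get_image("top");s=optics.get_image("side")
S=sensors.observe();print({k:np.round(S[k],4).tolist() for k in("clock","position","ee_rot","force","ft_torque","width")})
cv2.imwrite("pics/t6.png",t);cv2.imwrite("pics/s6.png",s)
a=cv2.resize(t[150:330,240:380],None,fx=3,fy=3,interpolation=cv2.INTER_CUBIC)
b=cv2.resize(s[80:260,230:350],None,fx=3,fy=3,interpolation=cv2.INTER_CUBIC)
cv2.imwrite("pics/crop6.png",np.clip(np.hstack([a,b])*1.6,0,255).astype(np.uint8))
```

```text
{'clock': 11.95, 'position': [0.5464, 0.011, 0.3301], 'ee_rot': [-0.135, -3.1385, -0.0004], 'force': [-0.9372, 1.1205, -7.4952], 'ft_torque': [0.1081, 0.0177, -0.0323], 'width': 0.1264}
```

View pics/crop6.png

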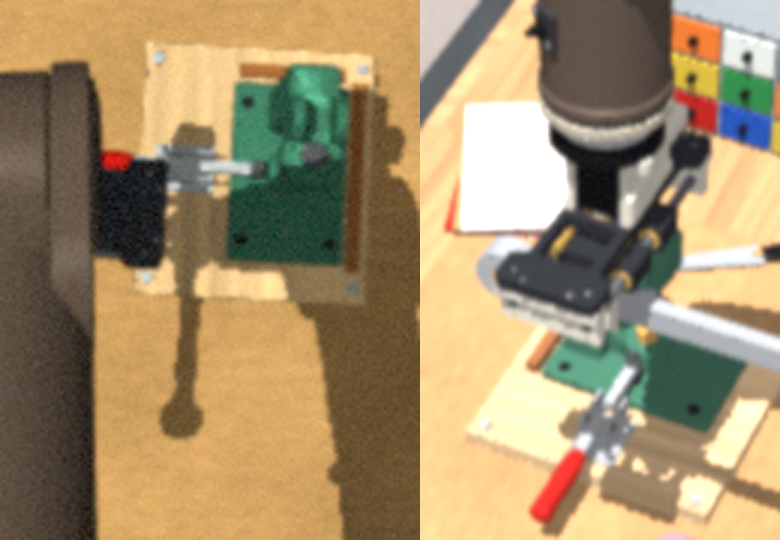

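Run:
```python
from h import *
t5=cv2.imread("pics/t5.png");s=cv2.imread("pics/s6.png")
_,et=red(t5,(250,300,185,220));_,es=red(s,(262,300,220,260))
for a,b in((et[0],es[0]),(et[1],es[1])): P,e=tri(a,b);print(P.round(4),round(e,4))
hsv=cv2.cvtColor(t5,cv2.COLOR_BGR2HSV);g=cv2.inRange(hsv,(65,80,20),(95,255,255));g[:, :310]=0;g[:,362:]=0;g[:172]=0;g[245:]=0
L=np.array([(np.argmax(g[y]>0)-.5,y) for y in list(range(182,194))+list(range(214,234))])
f=np.polyfit(L[:,1],L[:,0],1);A=plane("top",[(np.polyval(f,182),182),(np.polyval(f,233),233)],.032);print("left",A.round(4),np.degrees(np.arctan2(A[0,1]-A[1,1],A[0,0]-A[1,0])))
ys=np.array([(x,np.nonzero(g[:,x])[0].max()+.5) for x in range(321,350)]);f=np.polyfit(ys[:,0],ys[:,1],1);B=plane("top",[(321,np.polyval(f,321)),(350,np.polyval(f,350))],.032);print("front",B.round(4),np.degrees(np.arctan2(B[1,0]-B[0,0],B[0,1]-B[1,1])))
# centreline of the press: 55 mm from left edge; y at x=.628
print("centreline y at .628:",np.interp(.628,A[::-1,0],A[::-1,1])-.055/np.cos(np.radians(4.7)))
cv2.imwrite("pics/crop7.png",np.clip(cv2.resize(t5[165:215,325:370],None,fx=11,fy=11,interpolation=cv2.INTER_LANCZOS4)*2.0,0,255).astype(np.uint8))
```

```text
[0.6164 0.0061 0.0465] 0.0008
[ 0.6081 -0.0714  0.0542] 0.003
left [[ 0.6719 -0.172   0.032 ]
 [ 0.5277 -0.1605  0.032 ]] -4.556217073528492
front [[ 0.5203 -0.1752  0.032 ]
 [ 0.515  -0.257   0.032 ]] -3.749501207715542
centreline y at .628: -0.22367743319404718
```

Request:
arm_command(deltas=[0,0,0,0,-0.01,0,0,0,0,0,0,-0.03,0,0,0,0,0,0,-0.055,0,0,0,0,0,0,-0.085,0,0,0,0,0,0,-0.115,0,0,0,0,0,0,-0.145,0,0,0,0,0,0,-0.17,0,0,0,0,0,0,-0.19,0,0,0,0,0,0,-0.205,0,0,0,0,0,0,-0.215,0,0,0,0,0,0,-0.222,0,0,0,0,0,0,-0.227,0,0,0,0,0,0,-0.227,0,0,0,0,0,0,-0.227,0,0,0,0,0,0,-0.227,0,0,0,0,0,0,-0.227,0])

```text
schema error: expected a multiple of 7 numbers
```

Request:
arm_command(deltas=[0,0,0,0,-0.01,0,0,0,0,0,0,-0.03,0,0,0,0,0,0,-0.055,0,0,0,0,0,0,-0.085,0,0,0,0,0,0,-0.115,0,0,0,0,0,0,-0.145,0,0,0,0,0.005,0,-0.17,0,0,0,0,0.005,0,-0.19,0,0,0,0,0.005,0,-0.205,0,0,0,0,0.005,0,-0.215,0,0,0,0,0.005,0,-0.222,0,0,0,0,0.005,0,-0.228,0,0,0,0,0.005,0,-0.228,0,0,0,0,0.005,0,-0.228,0,0,0,0,0.005,0,-0.228,0,0])

```text
clock: 13.45
position: [0.547, -0.2155, 0.3297]
ee_rot: [-0.119, -3.139, -0.001]
force: [-0.1, 0.7, -7.4]
width: 0.127
gripper_force: 55.0
```

Run:
```python
from h import *
t=optics.get_image("top");s=optics.get_image("side")
S=sensors.observe();print({k:np.round(S[k],4).tolist() for k in("clock","position","ee_rot","force","ft_torque","width")})
cv2.imwrite("pics/t8.png",t);cv2.imwrite("pics/s8.png",s)
a=cv2.resize(t[150:330,260:390],None,fx=3,fy=3,interpolation=cv2.INTER_CUBIC)
b=cv2.resize(s[60:240,250:386],None,fx=3,fy=3,interpolation=cv2.INTER_CUBIC)
cv2.imwrite("pics/crop8.png",np.clip(np.hstack([a,b])*1.6,0,255).astype(np.uint8))
```

```text
{'clock': 13.55, 'position': [0.547, -0.2158, 0.3297], 'ee_rot': [0.119, 3.1393, 0.0006], 'force': [1.1531, -0.1228, -7.2766], 'ft_torque': [0.0059, 0.0127, 0.0181], 'width': 0.1277}
```

View pics/crop8.png

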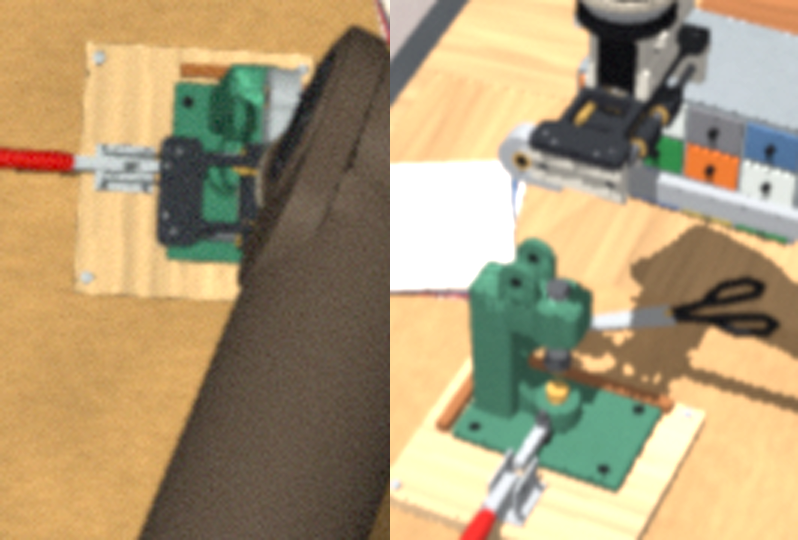

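The side view shows the boss hole at crop (518,158), which is pixel (292.7,112.7), and the lever is level with its ball toward the robot. I'll check the boss position from the hole, and the cheek positions again from the side view.

Run:
```python
from h import *
c,s_=np.cos(np.radians(-4.35)),np.sin(np.radians(-4.35))
b=np.array([.547,-.2158,.328])+.081*np.array([c,s_,0]);f=b+.011*np.array([-s_,c,0])
print("boss expected",b.round(4),"hole expected px",proj("side",f),"seen 292.5,112.5; cast:",plane("side",[(292.5,112.5)],.328).round(4),"expect",f.round(4))
# near cheek hole seen side: crop (516,284)
px=(250+126/3-.2,60+284/3-.2);print(px)
yn=-.2235+.022
o,d=ray("side",[px]);k=(yn-o[1])/d[0,1];print("cheek hole at",(o+d[0]*k).round(4))
px=(250+(533-390)/3-.2,60+257/3-.2);o,d=ray("side",[px]);k=(-.2235-.013-o[1])/d[0,1];print("far hole",(o+d[0]*k).round(4))
```

```text
boss expected [ 0.6278 -0.2219  0.328 ] hole expected px [[293.18009797 112.82754988]] seen 292.5,112.5; cast: [[ 0.6306 -0.2116  0.328 ]] expect [ 0.6286 -0.211   0.328 ]
(291.8, 154.4666666666667)
cheek hole at [ 0.6299 -0.2015  0.2024]
far hole [ 0.6275 -0.2365  0.2056]
```

Boss and slot agree within about 1–2 mm. I'll lower to a 2 cm gap with a 1 mm correction in y.

Request:
arm_command(deltas=[0,0,0,0,-0.001,-0.01,0,0,0,0,0,-0.001,-0.025,0,0,0,0,0,-0.001,-0.038,0,0,0,0,0,-0.001,-0.048,0,0,0,0,0,-0.001,-0.055,0,0,0,0,0,-0.001,-0.06,0,0,0,0,0,-0.001,-0.063,0,0,0,0,0,-0.001,-0.063,0,0,0,0,0,-0.001,-0.063,0,0,0,0,0,-0.001,-0.063,0,0])

```text
schema error: expected a multiple of 7 numbers
```

Request:
arm_command(deltas=[0,0,0,0,-0.001,-0.01,0,0,0,0,0,-0.001,-0.025,0,0,0,0,0,-0.001,-0.038,0,0,0,0,0,-0.001,-0.048,0,0,0,0,0,-0.001,-0.055,0,0,0,0,0,-0.001,-0.06,0,0,0,0,0,-0.001,-0.063,0,0,0,0,0,-0.001,-0.063,0,0,0,0,0,-0.001,-0.063,0,0,0,0,0,-0.001,-0.063,0,0,0,0,0,-0.001,-0.063,0])

```text
clock: 14.65
position: [0.547, -0.2175, 0.2671]
ee_rot: [0.12, 3.139, -0.0]
force: [-0.3, 0.5, -7.9]
width: 0.124
gripper_force: 55.0
```

Run:
```python
from h import *
s=optics.get_image("side")
S=sensors.observe();print({k:np.round(S[k],4).tolist() for k in("clock","position","ee_rot","force","ft_torque","width","dq")})
a=cv2.resize(s[80:240,250:400],None,fx=3.7,fy=3.7,interpolation=cv2.INTER_CUBIC)
cv2.imwrite("pics/crop9.png",np.clip(a*1.7,0,255).astype(np.uint8))
```

```text
{'clock': 14.7, 'position': [0.547, -0.2175, 0.267], 'ee_rot': [0.1203, 3.1388, -0.0001], 'force': [-0.4799, -0.244, -7.3843], 'ft_torque': [0.0082, 0.0253, 0.031], 'width': 0.1262, 'dq': [-0.0006, 0.0019, 0.0, 0.0026, 0.0009, -0.0012, -0.0007]}
```

View pics/crop9.png

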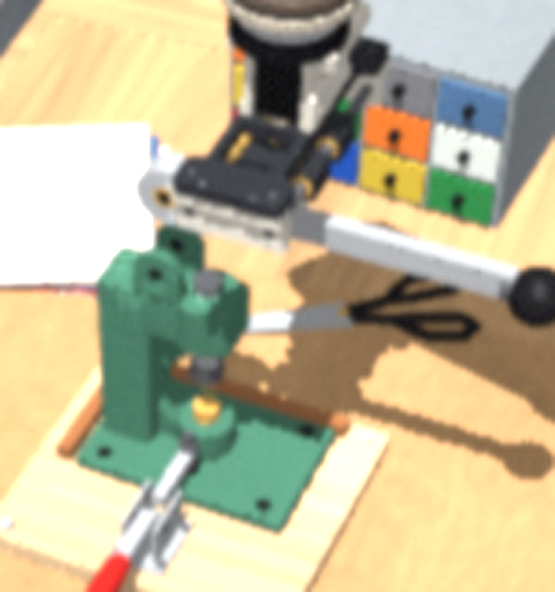

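The boss hole is at pixel (294.0,132.5) and the ball at (394.9,160). There is a clear gap to the clevis. One last numeric check of the boss and levelness.

Run:
```python
from h import *
c,s_=np.cos(np.radians(-4.39)),np.sin(np.radians(-4.39));X=np.array([c,s_,0]);Y=np.array([-s_,c,0]);T=np.array([.547,-.2175,.267])
print(proj("side",[T+.081*X+.011*Y-[0,0,.002],T-.179*X]))
n=Y
for px,off in(((294.0,132.5),.011),((394.9,160),0)):
    o,d=ray("side",[px]);k=n@(T+off*Y-o)/(n@d[0]);P=o+d[0]*k;print(P.round(4),((P-T)@X).round(4),(P-T)[2].round(4))
```

```text
[[293.64320288 132.87735691]
 [394.9665018  158.31777892]]
[ 0.6276 -0.2127  0.2665] 0.08 -0.0005
[ 0.368  -0.2038  0.2619] -0.1795 -0.0051
```

The lever is level (the ball's natural offset is -4 mm), the boss is over the slot within 1–2 mm, and the arm is steady. Handing in.

```bash
python3 -c "
from h import *
print(arm.sign_off())"
```

```text
the job is handed in; nothing more can be done
None
```

The job is handed in: the clamp handle is fully down, and the arm is holding the lever level and steady about 2 cm above the clevis, with the boss over the slot to within 1–2 mm by the cameras and the ball pointing to the throat side.

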